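Unlock the apple corer from its child-safe stand

ROBOT

A 6-joint arm with a two-finger parallel gripper is mounted at the origin on the work surface; the furniture and walls round the work are solid. World frame = base frame: x ahead of the robot, y to its left, z up, the work surface at z = 0. Lengths are in m, angles in degrees, forces in N, time in s.
With the tool pointing down it reaches from about 0.325 to 0.775 m from the base axis. Payload 9.3 kg.
Tool frame: the origin (TCP) lies midway between the tips of the shut fingers; the grasp point (between the pads) lies 19 mm behind it (grip_point_offset is the distance from the TCP to the grasp point, in m); z points along the fingers, y is the direction in which the jaws open and shut (so a half turn about z gives the same grasp; the last joint's range is limited). The gripper opens to 85 mm and grips with 20 to 120 N. Pads are 22 mm wide; open, the fingers measure 114 mm over their backs; the gripper's body (76 mm by 85 mm) begins 54 mm behind the grasp point. The pads swing forward as they close: fully open they stand 13 mm farther back than shut.
Start: joints at [-78.243, 14.817, 1.232, 76.415, 0, 81.257], TCP at [0.193, -0.515, 0.231] pointing down, gripper open.
Joint ranges: [-174.27, 174.27], [-52.1, 104.24], [-59.71, 78.15], [-110.17, 111.67], [-87.03, 83.33], [-180, 180]. Speed limits (degrees/s): [127.2, 127.2, 159.86, 180, 180, 180].

INTERFACE

Orientations are given as [roll, pitch, yaw] about the fixed x, y, z axes, in that order (R = Rz(yaw) Ry(pitch) Rx(roll)).
In Python, from cell import observe, capture, hand_in, grip_point_offset gives the robot as it stands.
- The arm moves only by the tool servo_tool, never from a script. Its argument "steps" is a list that holds one entry, the list of rows, each a list of 5 numbers: the opening, from -1 (shut) to 1 (fully open), then the shift along the tool's x, y, z in units of 30 mm (1.0 is 30 mm), then the turn about the tool's z in units of 5 degrees (1.0 is 5 degrees). In form: [[[gripper, x, y, z, roll], ...]]. A call has 1 to 5 rows; each row is the pose to reach, as a shift and turn from the pose measured when the call began, along the tool's axes at that moment; what a row does not reach only later rows make up. A row lasts 1/12 s, in which the tool goes at most 41.7 mm and 7.16 degrees, less where a joint would pass 70% of its speed; a pose out of reach is approached as far as the arm can. A call with a gripper value outside its range is refused whole. The fingers move at their own pace and stop on an object; "force" is the grip in N (left out, the last holds). Time passes only in rows, so rows that repeat a pose let the fingers close. It gives the time, the measured TCP pose, the force and the opening at its end, in the units of the state.
- observe(): the state, without advancing time (a new reading comes with each control period).
- capture(name): name is "scene" or "top" or "wrist"; returns a dict with "pixels" (384x512x3 uint8, red, green, blue), "intrinsics" (3x3 intrinsics, pixels), "rvec" (rotation vector, rad) and "tvec" (3), from world to camera coordinates, as OpenCV has them; the wrist camera has in their place "T_tool_cam" (4x4, takes a point from camera to tool coordinates, whose origin is the TCP and whose axes are the flange's). Camera axes: x right, y down, z forward; pixel columns grow to the right and rows downward; lengths in m; the calibration is good to about 2 mm. A picture is of the moment at which its call begins: read the wrist's pose just before it. There is no depth.
- hand_in(): hands the job in, once; it reports no verdict.
The state is a dict: "time_s": time; "joints": joint angles; "dq": joint speeds; "tau": joint torques, N m; "position": TCP position; "tcp_rot": TCP orientation; "wrist_force": force on the tool from outside, world axes, zero at the start; "moment": the same for the moment, N m; "gripper_width": opening from 0.0 (shut) to 1.0 (fully open).
Only numpy, scipy, OpenCV 4.12 (cv2) and the standard library are available. Lean on these libraries where they do the work, as an engineer would, in place of code of your own. Each camera call takes 0.05 s, during which the arm holds its last target.

TASK

The apple corer is locked in its round child-safe stand. Turn its T-handle clockwise, seen from above, gently until you feel it meet the stop (never wrench at it while it is locked), then draw it straight up out of the stand and put it blade down in the mug. Keep the mug standing, leave the shaker, the spool and the tape measure where they are, and let go.

Things in the scene. Friction and masses are not known exactly. Their poses are not given: they have to be found in the camera images.
- corer: Apple corer, upright in the stand, 166 mm long, about 0.16 kg. Origin on its axis at the underside of the steel guard disc (64 mm across, 5 mm thick) that rests on the stand. z up the axis, x along the wooden T-bar. Below the disc: a hub 28 mm thick, 22 mm deep, with one bayonet lug reaching 24 mm from the axis along +x, then the blade tube, 20 mm thick.
- corer_bar (a point): Centre of the T-bar, 40 mm above the corer's origin. The bar is 110 mm long, 18 mm wide, 22 mm high, on a neck 18 mm thick. Locked, the corer lifts only 2 mm but turns easily, and stays as turned. Clockwise from above (negative about z) it meets a hard stop after 0.4 to 1.4 rad; how far cannot be seen, only felt. Within 0.15 rad of the stop it lifts out freely.
- corer_tip (a point): Lower end of the corer's blade tube, on its axis, 100 mm below the corer's origin.
- stand: Round beech stand, fixed to the worktop; origin at the centre of its underside, 112 mm high, 72 mm across (foot 100 mm across, 20 mm high). The corer's tube hangs in it to 12 mm above the worktop and has to rise 100 mm to be clear. The stand looks the same all round; its yaw does not tell exactly where the stop is.
- mug: Empty blue mug with pale dots, 93 mm high, 92 mm across and about 80 mm inside at the rim, narrowing to about 60 mm inside at the floor, 0.32 kg, standing loose on the worktop, open at the top; with its handle, on its own -y side, 124 mm long. Origin on the underside at the middle of its outline with the handle, z up.
- mug_floor (a point): Centre of the mug's inner floor, on the axis of the bowl, 8 mm above its underside, 15.5 mm from the mug's origin along its +y; the rim is 85 mm above this point. Body axes as the mug's.
- shaker: Glass shaker with a metal top, 44 mm across, 90 mm high; origin at the centre of its underside. A bystander.
- spool: Standing thread spool, 29 mm across, 50 mm high; origin at the centre of its underside. A bystander.
- tape_measure: Tape measure, 55 x 123 x 25 mm; origin at the centre of its underside. A bystander.
Mind the look-alikes: they are no part of the job. Leave any purple look-alike of the corer alone. Leave any pink or turquoise look-alike of the mug alone.

How it is judged (in metres and radians):
On the way:
1. the corer's tip has been drawn up clear of the stand (height (world z) of corer_tip above 0.118 m), for 0.1 s.
At the end, for the whole second after the job is handed in: The corer stands at rest, blade down, in the mug: its tip within 34 mm of the bowl's axis and less than 30 mm above the inner floor, its axis within 0.6 rad of vertical; the mug stands upright (within 0.12 rad) on the worktop, at rest; the corer is let go (horizontal distance between corer_tip and mug_floor below 0.034 m and z of corer_tip in the frame of mug_floor between -0.01 and 0.03 m and angle between corer's own z axis and vertical below 0.6 rad and angle between mug's own z axis and vertical below 0.12 rad and height (world z) of mug below 0.01 m and linear speed of each of corer, mug below 0.03 m/s and contact force between the fingers and corer below 0.1 N); the robot touches nothing.
It fails at once if the corer is wrenched: more than 130 N between it and the stand (turning against the stop or pulling while locked) (contact force between corer and stand above 130 N).
It fails at once if the mug is knocked over (tilted more than 0.5 rad) (angle between mug's own z axis and vertical above 0.5 rad).
It fails at once if the shaker is moved by more than 30 mm (distance of shaker from where it was at the start of the episode above 0.03 m).
It fails at once if the spool is moved by more than 30 mm (distance of spool from where it was at the start of the episode above 0.03 m).
It fails at once if the tape measure is moved by more than 30 mm (distance of tape_measure from where it was at the start of the episode above 0.03 m).
It also fails if it takes over 59 s, if anything falls off the work surface, if the arm or the gripper's body presses on something with over 40 N, if the wrist force passes 120 N, or if a joint passes its speed limit or range.

## Working session

There is one attempt and no reset: what is moved stays moved. The work goes in short steps, Python scripts to look and compute and a tool call to move; the robot and the scene stay as the last step left them, time stands still between calls to the robot, and variables do not carry over. Pictures are saved under pics/ and viewed, and the job is handed in when it is done.

Besides the shell and the picture viewer there is one more tool, called in YAML: its name, and indented under it one key for each argument. servo_tool: Moves the arm, as the interface text tells. Its arguments: {"type":"object","properties":{"steps":{"type":"array"},"force":{"type":"number"}},"required":["steps"]}

```bash
mkdir -p pics; ls; python3 - <<'E'
from cell import observe,capture,grip_point_offset
import cv2
print(grip_point_offset if not callable(grip_point_offset) else grip_point_offset()); s=observe(); print(s)
for n in("scene","top"):
    c=capture(n); cv2.imwrite(f"pics/{n}0.png",c["pixels"][:,:,::-1]); print(n,c["intrinsics"],c["rvec"],c["tvec"])
E
```

```text
pics
0.0187
{'time_s': 0.0, 'joints': array([-7.82433535e+01,  1.48494780e+01,  1.18923448e+00,  7.64152602e+01,
        3.58169802e-04,  8.12585156e+01]), 'dq': array([-0.02635473,  0.12363172, -0.04613312,  0.07946182, -0.03308645,
       -0.01373964]), 'tau': array([ 3.03703473e-04, -5.55643165e+01,  3.44527566e+01,  1.36592507e-02,
       -3.06460252e-04, -3.25810568e-06]), 'position': array([ 0.19255273, -0.51488955,  0.23067474]), 'tcp_rot': array([-1.79925428e+02, -1.18288044e-02,  2.04981229e+01]), 'wrist_force': array([ 0.42355565,  0.47970961, -0.38511784]), 'moment': array([ 0.00274171, -0.01796152, -0.00360248]), 'gripper_width': 1.0017738987158187}
scene [[416.94031978   0.         253.69008582]
 [  0.         416.94031978 192.29665632]
 [  0.           0.           1.        ]] [ 0.95471227 -2.34390224  1.20797896] [0.27812716 0.32509285 0.75097104]
top [[387.12107274   0.         252.3103919 ]
 [  0.         387.12107274 190.06872531]
 [  0.           0.           1.        ]] [ 2.14345362 -2.17652219  0.14542351] [-0.05133899  0.48260723  1.13976808]
```

View pics/scene0.png

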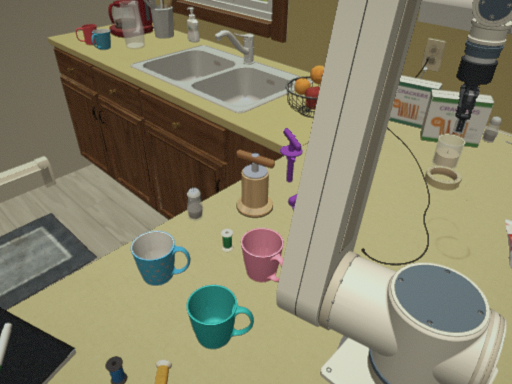

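View pics/top0.png

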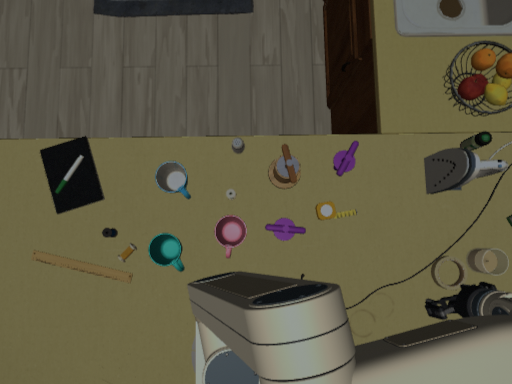

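The scene image shows the corer in its beech stand at (255,185), a wooden T-bar over a steel disc. The top image shows it at (287,168). There are purple look-alikes at top (345,158) and (285,229). Mugs in the top image are blue at (172,178), turquoise at (166,250) and pink at (231,231). The wooden-bar corer and the blue mug fit the description, so I'll confirm them in one crop.

```bash
cat > h.py <<'E'
import numpy as np, cv2
from cell import observe,capture
def ray(c,uv):
    R,_=cv2.Rodrigues(np.asarray(c["rvec"],float)); t=np.asarray(c["tvec"],float).ravel()
    d=R.T@np.linalg.inv(c["intrinsics"])@np.array([uv[0],uv[1],1.]); return -R.T@t,d
def atz(c,uv,z):
    o,d=ray(c,uv); return o+d*(z-o[2])/d[2]
def proj(c,p):
    return cv2.projectPoints(np.atleast_2d(np.array(p,float)),np.asarray(c["rvec"],float),np.asarray(c["tvec"],float),c["intrinsics"],None)[0][:,0]
E
python3 - <<'E'
from h import *
t=capture("top");s=capture("scene")
print(ray(t,(0,0))[0],ray(s,(0,0))[0])
a=cv2.resize(t["pixels"][130:210,140:310],None,fx=4.7,fy=4.7,interpolation=3)
b=cv2.resize(s["pixels"][140:290,120:320],None,fx=3,fy=3,interpolation=3)
# pack
cv2.imwrite("pics/crop_t.png",a[:,:,::-1]);cv2.imwrite("pics/crop_s.png",b[:,:,::-1])
E
```

```text
[ 0.3345232  -0.04794198  1.1918106 ] [-0.08843765  0.49974851  0.69959115]
```

View pics/crop_t.png

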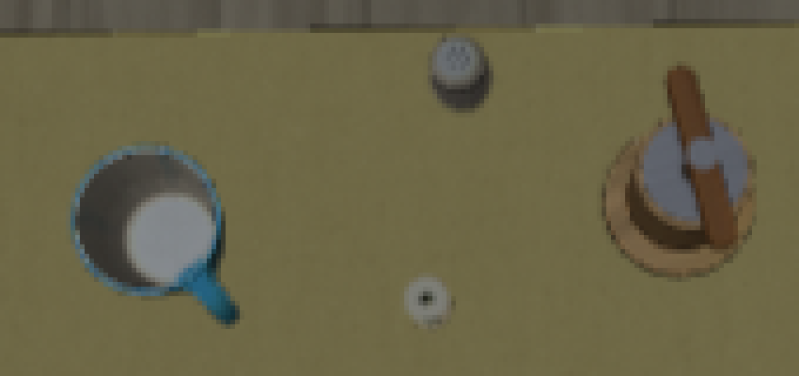

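View pics/crop_s.png

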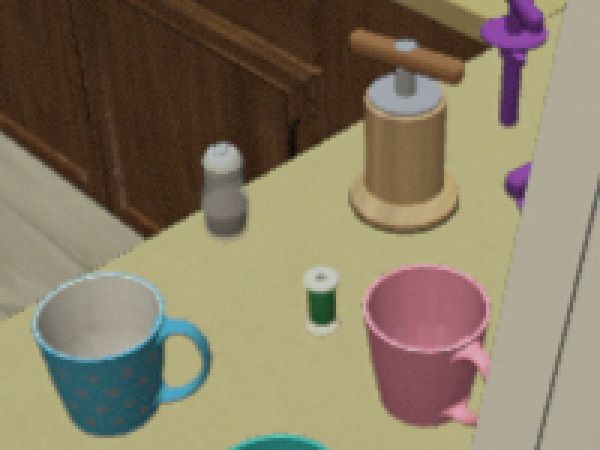

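Confirmed: the wooden-bar corer sits in the stand, and the blue dotted mug is left, with its handle to the lower right in the top view. Next I compute positions.

```bash
python3 - <<'E'
from h import *
t=capture("top");s=capture("scene")
T=lambda u,v:(140+(u+.5)/4.7-.5,130+(v+.5)/4.7-.5)
S=lambda u,v:(120+(u+.5)/3-.5,140+(v+.5)/3-.5)
e1=atz(t,T(680,66),.163);e2=atz(t,T(723,249),.163)
print("bar",e1,e2,(e1+e2)/2,np.linalg.norm(e1-e2),np.degrees(np.arctan2(*(e1-e2)[[1,0]])))
print("disc",atz(t,T(695,172),.117),"foot",atz(t,T(679,203),.02))
# scene: disc 366-444 x, 72-115 y
print("scene disc",atz(s,S(405,93),.117), "cap",atz(s,S(405,47),.163))
q1=atz(s,S(350,38),.15);q2=atz(s,S(462,70),.15);print("scene bar",q1,q2,np.degrees(np.arctan2(*(q2-q1)[[1,0]])))
m=atz(t,T(147,219),.093);print("mug rim",m,"floor",atz(t,T(171,236),.008),"scene rim",atz(s,S(100,315),.093))
h=atz(t,T(232,318),.05);print("handle",h,np.degrees(np.arctan2(*(h-m)[[1,0]])))
print("shaker",atz(t,T(457,62),.09),"spool",atz(t,T(427,299),.05))
for n,uv in dict(purpleA=(345,158),purpleB=(285,229),pink=(231,231),turq=(166,250),tape=(326,211),).items(): print(n,atz(t,uv,.05))
E
```

```text
bar [ 0.59105119 -0.14653746  0.163     ] [ 0.48361873 -0.16833636  0.163     ] [ 0.53733496 -0.15743691  0.163     ] 0.10962174051781293 11.470047199302762
disc [ 0.53724823 -0.15825375  0.117     ] foot [ 0.53512385 -0.15718988  0.02      ]
scene disc [ 0.53754754 -0.15754788  0.117     ] cap [ 0.5376842  -0.15703606  0.163     ]
scene bar [ 0.59734855 -0.15021819  0.15      ] [ 0.49296816 -0.1795068   0.15      ] -164.32614733630194
mug rim [0.51744289 0.17489269 0.093     ] floor [0.52004806 0.17626413 0.008     ] scene rim [0.51492651 0.17564901 0.093     ]
handle [0.46061102 0.12944498 0.05      ] -141.35112809420795
shaker [ 0.61371934 -0.01529343  0.09      ] spool [0.47083985 0.00648165 0.05      ]
purpleA [ 0.57247    -0.33906577  0.05      ]
purpleB [ 0.36262486 -0.15274369  0.05      ]
pink [0.35925744 0.00585786 0.05      ]
turq [0.30719298 0.19548288 0.05      ]
tape [ 0.41369761 -0.27544559  0.05      ]
```

Both cameras agree. The corer axis is about (0.537, -0.157) and the bar yaw about 12°. The mug bowl is about (0.518, 0.175). I'll use yaw 192° for the grasp so joint 6 has room to turn clockwise.

```bash
cat >> h.py <<'E'
def go(x,y,z,yaw):
    s=observe(); R=cv2.Rodrigues(np.eye(3))[0]
    from scipy.spatial.transform import Rotation as Ro
    Rt=Ro.from_euler('xyz',s["tcp_rot"],degrees=True).as_matrix()
    d=Rt.T@(np.array([x,y,z])-s["position"])/.03
    dy=(yaw-s["tcp_rot"][2]+180)%360-180
    print("t",round(s["time_s"],2),"pos",s["position"].round(4),"rot",s["tcp_rot"].round(1),"units",d.round(2),"roll",round(-dy/5,2),"F",s["wrist_force"].round(1),"j6",s["joints"][5].round(1),"w",round(s["gripper_width"],3))
E
python3 -c "
from h import *
go(.537,-.157,.25,192)"
```

```text
t 0.3 pos [ 0.1926 -0.5151  0.2311] rot [-180.    -0.    20.5] units [14.93 -7.16 -0.63] roll -34.3 F [-0.1 -0.5 -0.3] j6 81.3 w 1.002
```

servo_tool:
  steps:
    - [[1, 1, -0.5, -0.6, -1.4], [1, 2, -1, -0.6, -2.8], [1, 3, -1.5, -0.6, -4.2], [1, 4, -2, -0.6, -5.6], [1, 5, -2.5, -0.6, -7]]

```text
time_s: 0.72
position: [0.3076, -0.3911, 0.2492]
tcp_rot: [-180.0, -0.0, 55.8]
wrist_force: [0.8, -1.1, 0.4]
gripper_width: 0.997
```

```bash
python3 -c "
from h import *
go(.537,-.157,.25,192)"
```

```text
t 0.72 pos [ 0.3076 -0.3911  0.2492] rot [-180.    -0.    55.8] units [10.75  1.94 -0.02] roll -27.24 F [ 0.8 -1.1  0.4] j6 62.7 w 0.997
```

servo_tool:
  steps:
    - [[1, 1, 0.2, 0, -1.4], [1, 2, 0.4, 0, -2.8], [1, 3, 0.6, 0, -4.2], [1, 4, 0.8, 0, -5.6], [1, 5, 1, 0, -7]]

```text
time_s: 1.13
position: [0.4175, -0.2826, 0.2494]
tcp_rot: [180.0, -0.0, 91.2]
wrist_force: [0.1, -0.8, 0.1]
gripper_width: 0.998
```

```bash
python3 -c "
from h import *
go(.537,-.157,.25,192)"
```

```text
t 1.13 pos [ 0.4175 -0.2826  0.2494] rot [180.   -0.   91.2] units [ 4.1   4.07 -0.02] roll -20.17 F [ 0.1 -0.8  0.1] j6 45.2 w 0.998
```

servo_tool:
  steps:
    - [[1, 0.8, 0.8, 0, -1.4], [1, 1.6, 1.6, 0, -2.8], [1, 2.4, 2.4, 0, -4.2], [1, 3.2, 3.2, 0, -5.6], [1, 4.1, 4.1, 0, -7]]

```text
time_s: 1.55
position: [0.5387, -0.1559, 0.2495]
tcp_rot: [180.0, 0.0, 126.5]
wrist_force: [1.1, -1.1, 0.9]
gripper_width: 1.002
```

```bash
python3 -c "
from h import *
go(.537,-.157,.25,192)"
```

```text
t 1.55 pos [ 0.5387 -0.1559  0.2495] rot [180.    0.  126.5] units [ 0.   -0.07 -0.02] roll -13.1 F [ 1.1 -1.1  0.9] j6 28.8 w 1.002
```

servo_tool:
  steps:
    - [[1, 0, -0.1, 0, -1.4], [1, 0, -0.1, 0, -2.8], [1, 0, -0.1, 0, -4.2], [1, 0, -0.1, 0, -5.6], [1, 0, -0.1, 0, -7]]

```text
time_s: 1.97
position: [0.5364, -0.1574, 0.2494]
tcp_rot: [-180.0, 0.0, 161.9]
wrist_force: [0.1, 0.0, 0.4]
gripper_width: 1.002
```

servo_tool:
  steps:
    - [[1, 0, 0, 0, -1.4], [1, 0, 0, 0, -2.8], [1, 0, 0, 0, -4.2], [1, 0, 0, 0, -5.6], [1, 0, 0, 0, -6.1]]

```text
time_s: 2.38
position: [0.5363, -0.1574, 0.2493]
tcp_rot: [-180.0, -0.0, -167.2]
wrist_force: [0.4, 0.1, 0.4]
gripper_width: 1.003
```

```bash
python3 -c "
from h import *
s=observe();c=capture('wrist')
go(.537,-.157,.2,192)
p=c['pixels'];K=c['intrinsics'];T=c['T_tool_cam']
from scipy.spatial.transform import Rotation as Ro
R=Ro.from_euler('xyz',s['tcp_rot'],degrees=True).as_matrix()
def pr(X):
    q=R.T@(np.array(X)-s['position']); q=T[:3,:3].T@(q-T[:3,3]); q=K@q; return q[:2]/q[2]
a=np.radians(12);ax=np.array([np.cos(a),np.sin(a),0])
im=p[:,:,::-1].copy()
for k in(-.055,0,.055):
    u=pr(np.array([.537,-.157,.163])+k*ax); print(u); cv2.circle(im,tuple(int(v) for v in u),3,(0,255,0),-1)
cv2.imwrite('pics/w1.png',im)
"
```

```text
t 2.43 pos [ 0.5363 -0.1574  0.2492] rot [ 180.    -0.  -167.3] units [-0.03  0.01  1.64] roll 0.14 F [ 0.7  0.2 -0.5] j6 -37.7 w 1.004
[262.91991782 126.70700954]
[261.76772215 205.95351237]
[260.75065851 275.90581217]
```

View pics/w1.png

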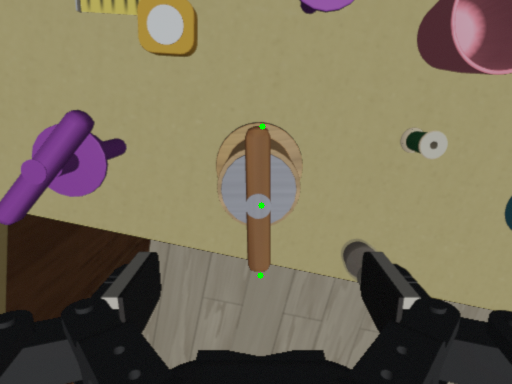

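The wrist picture shows the bar vertical, with ends at (258,128) and (259,272). That is 2–3 px (about 2 mm) left of the prediction, so y is about -0.158. The bar is between the jaws with the yaw right, so I descend.

```bash
python3 -c "
from h import *
go(.537,-.1583,.135,-168)"
```

```text
t 2.43 pos [ 0.5363 -0.1574  0.2492] rot [ 180.    -0.  -167.3] units [-0.02 -0.03  3.81] roll 0.14 F [ 0.7  0.2 -0.5] j6 -37.7 w 1.004
```

servo_tool:
  steps:
    - [[1, 0, 0, 0.8, 0], [1, 0, 0, 1.6, 0], [1, 0, 0, 2.4, 0], [1, 0, -0.03, 3.1, 0], [1, 0, -0.03, 3.8, 0]]

```text
time_s: 2.85
position: [0.5363, -0.1583, 0.1341]
tcp_rot: [180.0, -0.0, -167.4]
wrist_force: [0.2, -1.4, 0.4]
gripper_width: 0.996
```

servo_tool:
  steps:
    - [[0, 0, 0, 0, 0], [-0.2, 0, 0, 0, 0], [-0.4, 0, 0, 0, 0], [-0.4, 0, 0, 0, 0], [-0.4, 0, 0, 0, 0]]
  force: 30

```text
time_s: 3.27
position: [0.5369, -0.1585, 0.1355]
tcp_rot: [-179.9, 0.1, -167.4]
wrist_force: [0.2, 0.5, -0.9]
gripper_width: 0.31
```

```bash
python3 -c "
from h import *
go(.537,-.1583,.135,-168)"
```

```text
t 3.27 pos [ 0.5369 -0.1585  0.1355] rot [-1.799e+02  1.000e-01 -1.674e+02] units [-0.    0.01  0.02] roll 0.12 F [ 0.2  0.5 -0.9] j6 -37.6 w 0.31
```

servo_tool:
  steps:
    - [[-0.6, 0, 0, 0, 0], [-0.7, 0, 0, 0, 0], [-0.8, 0, 0, 0, 0], [-1, 0, 0, 0, 0], [-1, 0, 0, 0, 0]]
  force: 30

```text
time_s: 3.68
position: [0.5372, -0.1587, 0.136]
tcp_rot: [-179.9, 0.1, -167.4]
wrist_force: [-0.9, -0.2, 4.5]
gripper_width: 0.204
```

```bash
python3 -c "
from h import *
go(.537,-.1583,.135,-168)
print(observe()['moment'])"
```

```text
t 3.68 pos [ 0.5372 -0.1587  0.136 ] rot [-1.799e+02  1.000e-01 -1.674e+02] units [0.   0.01 0.03] roll 0.12 F [-0.9 -0.2  4.5] j6 -37.6 w 0.204
[0.04853008 0.12197788 0.04569472]
```

servo_tool:
  steps:
    - [[-1, 0, 0, 0, 0.4], [-1, 0, 0, 0, 0.8], [-1, 0, 0, 0, 1.2], [-1, 0, 0, 0, 1.6], [-1, 0, 0, 0, 2]]

```text
time_s: 4.1
position: [0.537, -0.1584, 0.1361]
tcp_rot: [-179.9, 0.1, -177.5]
wrist_force: [0.1, 0.6, 2.3]
gripper_width: 0.209
```

```bash
python3 -c "
from h import *
go(.537,-.1585,.136,-168)
print(observe()['moment'])"
```

```text
t 4.1 pos [ 0.537  -0.1584  0.1361] rot [-1.799e+02  1.000e-01 -1.775e+02] units [ 0. -0.  0.] roll -1.9 F [0.1 0.6 2.3] j6 -27.5 w 0.209
[0.30632909 0.16125535 0.09465543]
```

servo_tool:
  steps:
    - [[-1, 0, 0, 0, 0.4], [-1, 0, 0, 0, 0.8], [-1, 0, 0, 0, 1.2], [-1, 0, 0, 0, 1.6], [-1, 0, 0, 0, 2]]

```text
time_s: 4.52
position: [0.5369, -0.1583, 0.136]
tcp_rot: [-180.0, 0.1, 172.4]
wrist_force: [-0.2, 1.3, 2.2]
gripper_width: 0.204
```

```bash
python3 -c "
from h import *
go(.537,-.1585,.136,-168)
print(observe()['moment'])"
```

```text
t 4.52 pos [ 0.5369 -0.1583  0.136 ] rot [-1.800e+02  1.000e-01  1.724e+02] units [-0.   -0.01  0.  ] roll -3.91 F [-0.2  1.3  2.2] j6 -17.5 w 0.204
[0.17368142 0.05326029 0.08668712]
```

servo_tool:
  steps:
    - [[-1, 0, 0, 0, 0.2], [-1, 0, 0, 0, 0.4], [-1, 0, 0, 0, 0.6], [-1, 0, 0, 0, 0.8], [-1, 0, 0, 0, 1]]

```text
time_s: 4.93
position: [0.537, -0.1582, 0.136]
tcp_rot: [180.0, 0.1, 167.4]
wrist_force: [-0.5, 0.5, 1.0]
gripper_width: 0.205
```

```bash
python3 -c "
from h import *
go(.537,-.1585,.136,-168)
print(observe()['moment'])"
```

```text
t 4.93 pos [ 0.537  -0.1582  0.136 ] rot [1.800e+02 1.000e-01 1.674e+02] units [-0.   -0.01  0.  ] roll -4.93 F [-0.5  0.5  1. ] j6 -12.4 w 0.205
[ 0.06420059 -0.03390056  0.05898507]
```

servo_tool:
  steps:
    - [[-1, 0, 0, 0, 0.2], [-1, 0, 0, 0, 0.4], [-1, 0, 0, 0, 0.6], [-1, 0, 0, 0, 0.8], [-1, 0, 0, 0, 1]]

```text
time_s: 5.35
position: [0.537, -0.1583, 0.136]
tcp_rot: [180.0, 0.1, 162.2]
wrist_force: [-0.1, -0.2, 1.2]
gripper_width: 0.203
```

```bash
python3 -c "
from h import *
go(.537,-.1585,.136,-168)
print(observe()['moment'])"
```

```text
t 5.35 pos [ 0.537  -0.1583  0.136 ] rot [1.800e+02 1.000e-01 1.622e+02] units [-0.   -0.01  0.  ] roll -5.95 F [-0.1 -0.2  1.2] j6 -7.3 w 0.203
[ 0.02914062 -0.03200728  0.08984195]
```

servo_tool:
  steps:
    - [[-1, 0, 0, 0, 0.2], [-1, 0, 0, 0, 0.4], [-1, 0, 0, 0, 0.6], [-1, 0, 0, 0, 0.8], [-1, 0, 0, 0, 1]]

```text
time_s: 5.77
position: [0.537, -0.1583, 0.1361]
tcp_rot: [180.0, 0.1, 157.2]
wrist_force: [0.5, -0.4, 1.5]
gripper_width: 0.206
```

```bash
python3 -c "
from h import *
go(.537,-.1585,.136,-168)
print(observe()['moment'])"
```

```text
t 5.77 pos [ 0.537  -0.1583  0.1361] rot [1.800e+02 1.000e-01 1.572e+02] units [-0.   -0.01  0.  ] roll -6.97 F [ 0.5 -0.4  1.5] j6 -2.2 w 0.206
[ 0.03552722 -0.01727872  0.0668917 ]
```

35° turned so far, with no stop felt.

servo_tool:
  steps:
    - [[-1, 0, 0, 0, 0.2], [-1, 0, 0, 0, 0.4], [-1, 0, 0, 0, 0.6], [-1, 0, 0, 0, 0.8], [-1, 0, 0, 0, 1]]

```text
time_s: 6.18
position: [0.537, -0.1583, 0.136]
tcp_rot: [180.0, 0.1, 152.1]
wrist_force: [-0.8, 0.2, 1.0]
gripper_width: 0.204
```

```bash
python3 -c "
from h import *
go(.537,-.1585,.136,-168)
print(observe()['moment'])"
```

```text
t 6.18 pos [ 0.537  -0.1583  0.136 ] rot [1.800e+02 1.000e-01 1.521e+02] units [-0.   -0.01  0.  ] roll -7.99 F [-0.8  0.2  1. ] j6 2.9 w 0.204
[-0.02322952 -0.04711891  0.03980738]
```

servo_tool:
  steps:
    - [[-1, 0, 0, 0, 0.2], [-1, 0, 0, 0, 0.4], [-1, 0, 0, 0, 0.6], [-1, 0, 0, 0, 0.8], [-1, 0, 0, 0, 1]]

```text
time_s: 6.6
position: [0.5374, -0.1581, 0.1361]
tcp_rot: [179.9, 0.2, 147.0]
wrist_force: [2.7, 2.4, 0.8]
gripper_width: 0.204
```

```bash
python3 -c "
from h import *
go(.537,-.1585,.136,-168)
print(observe()['moment'])"
```

```text
t 6.6 pos [ 0.5374 -0.1581  0.1361] rot [179.9   0.2 147. ] units [ 0.   -0.02  0.  ] roll -9.01 F [2.7 2.4 0.8] j6 8.0 w 0.204
[ 0.51501214 -0.5970973   0.15796747]
```

The lateral force and moments just jumped, which may be the stop. I'll do a smaller turn.

servo_tool:
  steps:
    - [[-1, 0, 0, 0, 0.15], [-1, 0, 0, 0, 0.3], [-1, 0, 0, 0, 0.3]]

```text
time_s: 6.85
position: [0.5377, -0.1577, 0.1361]
tcp_rot: [179.8, 0.2, 145.4]
wrist_force: [3.4, 3.9, -0.2]
gripper_width: 0.206
```

```bash
python3 -c "
from h import *
go(.537,-.1585,.136,-168)
print(observe()['moment'])"
```

```text
t 6.85 pos [ 0.5377 -0.1577  0.1361] rot [179.8   0.2 145.4] units [ 0.   -0.04  0.  ] roll -9.31 F [ 3.4  3.9 -0.2] j6 9.6 w 0.206
[ 0.79676448 -0.78573913  0.13224379]
```

servo_tool:
  steps:
    - [[-1, 0, 0, 0, 0.15], [-1, 0, 0, 0, 0.3], [-1, 0, 0, 0, 0.3]]

```text
time_s: 7.1
position: [0.5381, -0.1574, 0.1362]
tcp_rot: [179.8, 0.2, 143.9]
wrist_force: [3.4, 4.9, 0.6]
gripper_width: 0.208
```

```bash
python3 -c "
from h import *
go(.537,-.1585,.136,-168)
print(observe()['moment'])
c=capture('wrist');cv2.imwrite('pics/w2.png',c['pixels'][:,:,::-1])"
```

```text
t 7.1 pos [ 0.5381 -0.1574  0.1362] rot [179.8   0.2 143.9] units [ 0.01 -0.05  0.01] roll -9.63 F [3.4 4.9 0.6] j6 11.2 w 0.208
[ 0.93859226 -0.98722937  0.22251243]
```

View pics/w2.png

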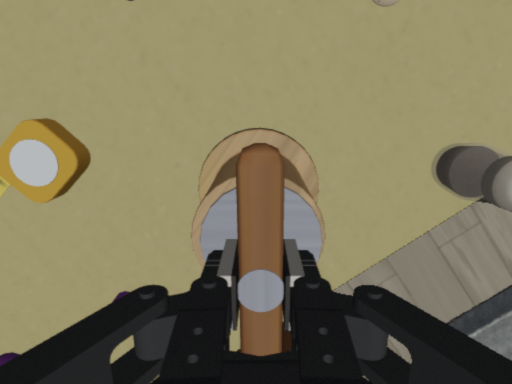

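The force is perpendicular to the bar and grows with turning, and the bar is still square in the jaws, so that is the stop. I ease back about 2°, firm the grip and lift cautiously.

servo_tool:
  steps:
    - [[-1, 0, 0, 0, -0.4], [-1, 0, 0, 0, -0.4], [-1, 0, 0, -0.07, -0.4], [-1, 0, 0, -0.13, -0.4], [-1, 0, 0, -0.2, -0.4]]
  force: 50

```text
time_s: 7.57
position: [0.5377, -0.1575, 0.142]
tcp_rot: [179.8, 0.1, 145.8]
wrist_force: [0.7, -0.6, -2.4]
gripper_width: 0.203
```

```bash
python3 -c "
from h import *
go(.537,-.1583,.136,-168)
print(observe()['moment'])"
```

```text
t 7.57 pos [ 0.5377 -0.1575  0.142 ] rot [1.798e+02 1.000e-01 1.458e+02] units [ 0.   -0.04  0.2 ] roll -9.23 F [ 0.7 -0.6 -2.4] j6 9.2 w 0.203
[ 0.14959532 -0.06700861  0.0194034 ]
```

It rose 6 mm with only its weight on the wrist, so it is unlocked. I draw it out.

servo_tool:
  steps:
    - [[-1, 0, 0, -0.4, 0], [-1, 0, 0, -0.8, 0], [-1, 0, 0, -1.2, 0], [-1, 0, 0, -1.6, 0], [-1, 0, 0, -2, 0]]

```text
time_s: 7.98
position: [0.5372, -0.1578, 0.2027]
tcp_rot: [179.9, 0.1, 145.8]
wrist_force: [0.0, 0.0, -0.6]
gripper_width: 0.201
```

servo_tool:
  steps:
    - [[-1, 0, 0, -0.5, 0], [-1, 0, 0, -1, 0], [-1, 0, 0, -1.5, 0], [-1, 0, 0, -2, 0], [-1, 0, 0, -2.5, 0]]

```text
time_s: 8.4
position: [0.5366, -0.1581, 0.2786]
tcp_rot: [179.9, 0.1, 145.7]
wrist_force: [1.1, -0.3, -1.0]
gripper_width: 0.203
```

```bash
python3 -c "
from h import *
go(.518,.175,.275,145.8)
c=capture('scene');cv2.imwrite('pics/s2.png',c['pixels'][:,:,::-1])"
```

```text
t 8.4 pos [ 0.5366 -0.1581  0.2786] rot [1.799e+02 1.000e-01 1.457e+02] units [6.76 8.83 0.12] roll -0.01 F [ 1.1 -0.3 -1. ] j6 9.2 w 0.203
```

View pics/s2.png

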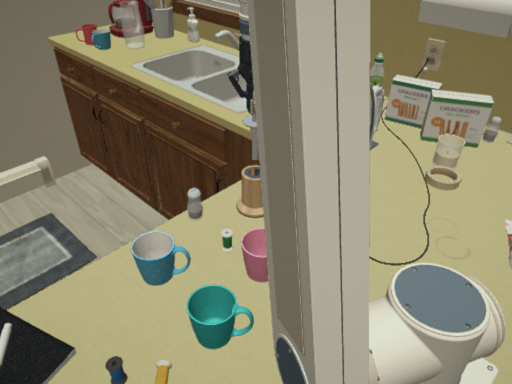

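The corer is clear of the stand. I carry it over to the mug.

servo_tool:
  steps:
    - [[-1, 0.3, 0.4, 0, 0], [-1, 0.8, 1, 0, 0], [-1, 1.4, 1.8, 0, 0], [-1, 2, 2.6, 0, 0], [-1, 2.6, 3.4, 0, 0]]

```text
time_s: 8.87
position: [0.5295, -0.0287, 0.2805]
tcp_rot: [179.9, 0.3, 145.7]
wrist_force: [0.6, -1.1, -1.0]
gripper_width: 0.2
```

servo_tool:
  steps:
    - [[-1, 0.6, 0.8, 0, 0], [-1, 1.2, 1.6, 0, 0], [-1, 1.8, 2.4, 0, 0], [-1, 2.3, 3, 0, 0], [-1, 2.7, 3.5, 0, 0]]

```text
time_s: 9.28
position: [0.5207, 0.106, 0.2796]
tcp_rot: [179.9, 0.2, 145.7]
wrist_force: [-0.4, -0.1, -2.1]
gripper_width: 0.199
```

```bash
python3 -c "
from h import *
go(.518,.175,.275,145.8)"
```

```text
t 9.28 pos [0.5207 0.106  0.2796] rot [179.9   0.2 145.7] units [1.37 1.85 0.15] roll -0.02 F [-0.4 -0.1 -2.1] j6 36.8 w 0.199
```

servo_tool:
  steps:
    - [[-1, 0.5, 0.6, 0, 0], [-1, 0.9, 1.2, 0, 0], [-1, 1.2, 1.6, 0, 0], [-1, 1.37, 1.85, 0, 0], [-1, 1.37, 1.85, 0, 0]]

```text
time_s: 9.7
position: [0.5174, 0.1766, 0.2788]
tcp_rot: [180.0, 0.2, 145.8]
wrist_force: [-0.9, 0.1, -1.9]
gripper_width: 0.201
```

```bash
python3 -c "
from h import *
go(.518,.175,.136,145.8)
for n in ('scene','wrist'):
  c=capture(n);cv2.imwrite('pics/%s3.png'%n,c['pixels'][:,:,::-1])
  if n=='scene':cv2.imwrite('pics/scene3.png',cv2.resize(c['pixels'][150:300,90:250,::-1],None,fx=4,fy=4,interpolation=2))"
```

```text
t 9.7 pos [0.5174 0.1766 0.2788] rot [180.    0.2 145.8] units [-0.03 -0.04  4.76] roll 0.0 F [-0.9  0.1 -1.9] j6 44.3 w 0.201
```

View pics/scene3.png

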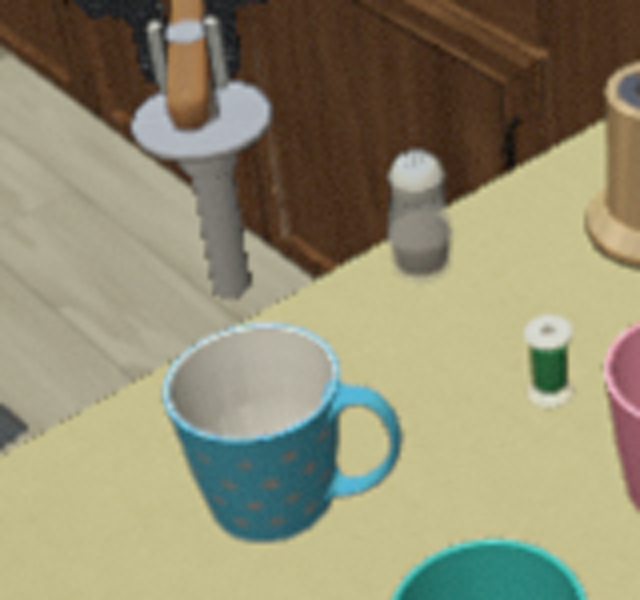

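View pics/wrist3.png

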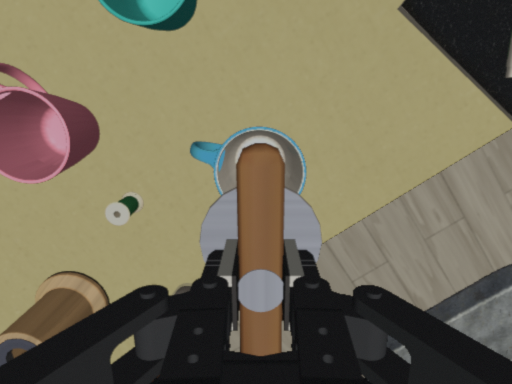

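```bash
python3 -c "
from h import *
c=capture('scene')
p=(proj(c,[[.5174,.1766,.1547],[.5174,.1766,.2572],[.5174,.1766,.30]])-[90,150])*4;print(p)
print('tip at',atz(c,(147.2,222),.1547), 'disc', atz(c,(90+201/4,150+118/4),.2597))
go(.517,.1755,.2,145.8)"
```

```text
[[231.53503178 287.50584879]
 [201.27574346 120.21453065]
 [187.23760987  42.60339028]]
tip at [0.5180553  0.17779841 0.1547    ] disc [0.51565551 0.17746712 0.2597    ]
t 9.85 pos [0.5179 0.1745 0.2792] rot [180.    0.2 145.7] units [0.06 0.01 2.64] roll -0.02 F [-0.6 -0.1 -1.8] j6 44.2 w 0.2
```

The corer hangs straight: tip measured at (0.518, 0.177), over the bowl axis. I lower it.

servo_tool:
  steps:
    - [[-1, 0, 0, 0.5, 0], [-1, 0, 0, 1, 0], [-1, 0, 0, 1.5, 0], [-1, 0, 0, 2.1, 0], [-1, 0, 0, 2.7, 0]]

```text
time_s: 10.27
position: [0.5184, 0.1731, 0.1976]
tcp_rot: [179.9, 0.3, 145.6]
wrist_force: [-0.3, 0.6, -1.8]
gripper_width: 0.201
```

servo_tool:
  steps:
    - [[-1, 0, 0, 0.5, 0], [-1, 0, 0, 1, 0], [-1, 0, 0, 1.4, 0], [-1, 0, 0, 1.7, 0], [-1, 0, 0, 1.9, 0]]

```text
time_s: 10.68
position: [0.5185, 0.1721, 0.1397]
tcp_rot: [180.0, 0.2, 145.5]
wrist_force: [-0.4, -1.0, -1.2]
gripper_width: 0.201
```

```bash
python3 -c "
from h import *
go(.517,.1755,.132,145.8)"
```

```text
t 10.68 pos [0.5185 0.1721 0.1397] rot [180.    0.2 145.5] units [0.11 0.07 0.26] roll -0.05 F [-0.4 -1.  -1.2] j6 44.1 w 0.201
```

servo_tool:
  steps:
    - [[-1, 0.11, 0.07, 0, 0], [-1, 0.11, 0.07, 0.06, 0], [-1, 0.11, 0.07, 0.12, 0], [-1, 0.11, 0.07, 0.18, 0], [-1, 0.11, 0.07, 0.24, 0]]

```text
time_s: 11.1
position: [0.5172, 0.1757, 0.1328]
tcp_rot: [180.0, 0.3, 145.5]
wrist_force: [-0.6, -0.0, -1.7]
gripper_width: 0.202
```

```bash
python3 -c "
from h import *
go(.517,.1755,.132,145.8)
c=capture('scene');cv2.imwrite('pics/scene4.png',cv2.resize(c['pixels'][150:300,90:250,::-1],None,fx=4,fy=4,interpolation=2))"
```

```text
t 11.1 pos [0.5172 0.1757 0.1328] rot [180.    0.3 145.5] units [ 0.   -0.01  0.03] roll -0.05 F [-0.6 -0.  -1.7] j6 44.5 w 0.202
```

View pics/scene4.png

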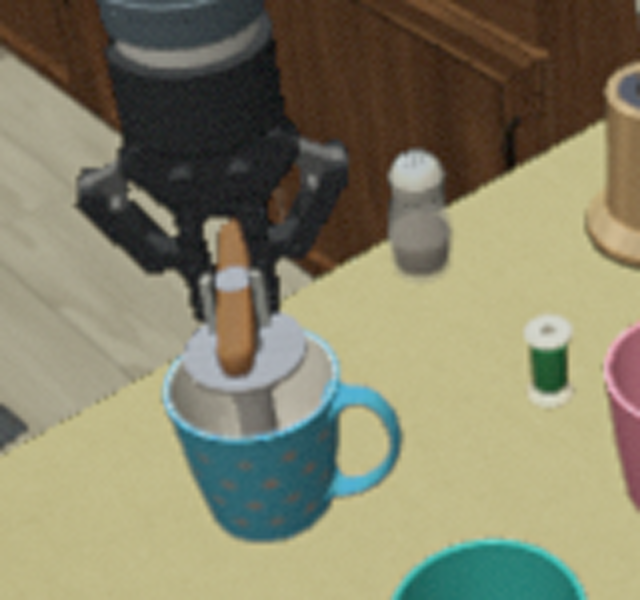

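The blade is inside the mug with no contact yet. I lower in millimetre steps until the wrist force shows the floor.

servo_tool:
  steps:
    - [[-1, 0, 0, 0.04, 0], [-1, 0, 0, 0.08, 0], [-1, 0, 0, 0.08, 0]]

```text
time_s: 11.4
position: [0.5176, 0.1758, 0.1315]
tcp_rot: [179.9, 0.4, 145.5]
wrist_force: [-2.3, -1.4, 11.2]
gripper_width: 0.199
```

```bash
python3 -c "
from h import *
go(.517,.1755,.132,145.8)"
```

```text
t 11.4 pos [0.5176 0.1758 0.1315] rot [179.9   0.4 145.5] units [ 0.01 -0.02 -0.02] roll -0.05 F [-2.3 -1.4 11.2] j6 44.5 w 0.199
```

The floor is felt (+11 N). I ease up slightly and open.

servo_tool:
  steps:
    - [[-1, 0, 0, -0.02, 0], [-0.55, 0, 0, -0.02, 0], [-0.4, 0, 0, -0.02, 0], [-0.2, 0, 0, -0.02, 0], [0, 0, 0, -0.02, 0]]
  force: 20

```text
time_s: 11.82
position: [0.5176, 0.1758, 0.132]
tcp_rot: [179.9, 0.4, 145.5]
wrist_force: [0.6, 0.1, 0.2]
gripper_width: 0.497
```

servo_tool:
  steps:
    - [[0.3, 0, 0, 0, 0], [0.6, 0, 0, 0, 0], [0.8, 0, 0, 0, 0], [0.8, 0, 0, 0, 0]]

```text
time_s: 12.15
position: [0.5176, 0.1758, 0.1319]
tcp_rot: [179.9, 0.4, 145.5]
wrist_force: [0.0, 0.5, 0.2]
gripper_width: 0.901
```

```bash
python3 -c "
from h import *
go(.517,.1755,.25,145.8)
c=capture('scene');cv2.imwrite('pics/scene5.png',cv2.resize(c['pixels'][150:300,90:250,::-1],None,fx=4,fy=4,interpolation=2))
c=capture('wrist');cv2.imwrite('pics/wrist5.png',c['pixels'][:,:,::-1])"
```

```text
t 12.15 pos [0.5176 0.1758 0.1319] rot [179.9   0.4 145.5] units [-0.01 -0.01 -3.94] roll -0.05 F [0.  0.5 0.2] j6 44.5 w 0.901
```

View pics/scene5.png

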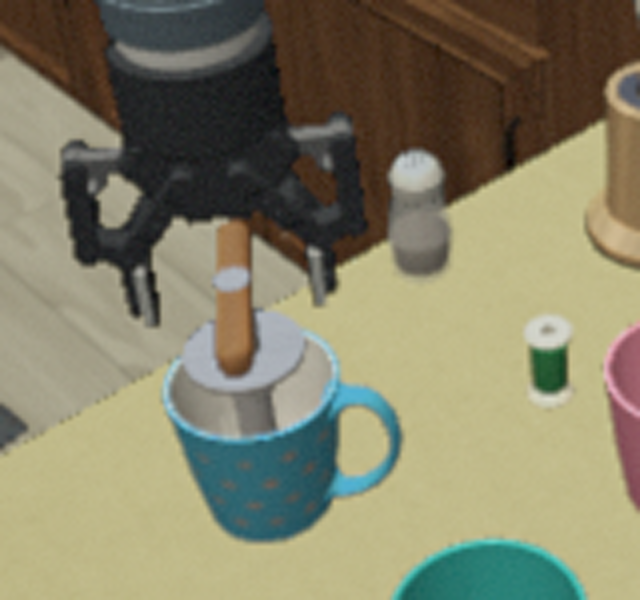

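View pics/wrist5.png

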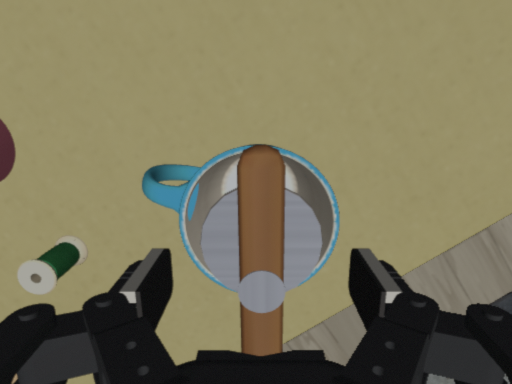

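It stands free in the mug, with the bar at wrist (262,290) midway between open fingers. I retreat straight up.

servo_tool:
  steps:
    - [[1, 0, 0, -0.3, 0], [1, 0, 0, -0.9, 0], [1, 0, 0, -1.6, 0], [1, 0, 0, -2.4, 0], [1, 0, 0, -3.2, 0]]

```text
time_s: 12.67
position: [0.5167, 0.1759, 0.2296]
tcp_rot: [179.9, 0.4, 145.5]
wrist_force: [1.4, -0.3, -0.2]
gripper_width: 0.999
```

servo_tool:
  steps:
    - [[1, 0, 0, -0.7, 0], [1, 0, 0, -1, 0], [1, 0, 0, -1, 0], [1, 0, 0, -1, 0], [1, 0, 0, -1, 0]]

```text
time_s: 13.08
position: [0.5161, 0.1759, 0.2583]
tcp_rot: [180.0, 0.3, 145.5]
wrist_force: [-0.5, -0.5, -0.7]
gripper_width: 1.001
```

```bash
python3 -c "
from h import *
go(.517,.1755,.25,145.8)
c=capture('scene');cv2.imwrite('pics/scene6.png',cv2.resize(c['pixels'][150:300,90:250,::-1],None,fx=4,fy=4,interpolation=2))
c=capture('wrist');cv2.imwrite('pics/wrist6.png',c['pixels'][:,:,::-1])"
```

```text
t 13.08 pos [0.5161 0.1759 0.2583] rot [180.    0.3 145.5] units [-0.03  0.01  0.28] roll -0.05 F [-0.5 -0.5 -0.7] j6 44.6 w 1.001
```

View pics/scene6.png

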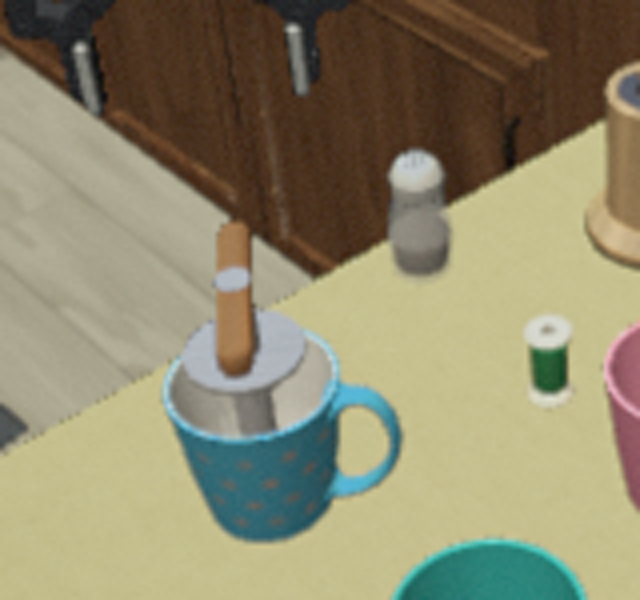

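View pics/wrist6.png

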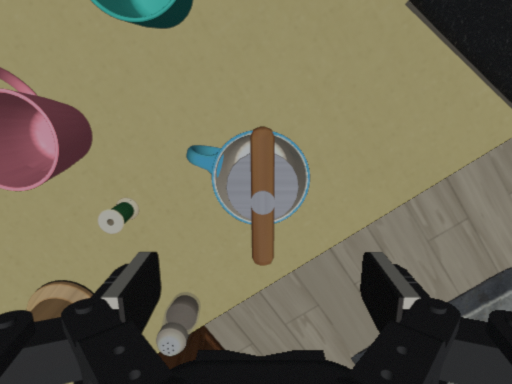

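The corer stands upright in the mug, unchanged over the last second: disc at crop (245,350) in both pictures. The gripper is well clear, and the shaker and spool look unmoved. I hand it in.

```bash
python3 -c "
from cell import hand_in
print(hand_in())"
```

```text
the job is handed in; nothing more can be done
None
```

The corer is out of its stand, standing blade down in the blue mug and let go. I handed the job in at about 13 s; it reported no verdict.

- **Stop:** I turned the T-handle clockwise about 47–49° until I felt the stop, a growing side force that reached about 6 N. I eased back 2° before lifting, and the corer rose freely with about its own weight on the wrist.
- **Placing:** I drew the blade tip up to about 0.15 m, clear of the stand. I then lowered it into the mug until it touched the floor (about 11 N), opened the jaws and backed straight up about 125 mm.
- **Last checks:** The final pictures show the corer upright near the bowl's axis and unchanged over about 0.9 s. The mug is upright and in place, and the shaker and spool look unmoved. Wrist force is near zero.
- **Not checked:** I did not look at the tape measure again at the end; it was well away from the path. The tip's height above the mug floor was judged by feel, not measured in a picture.
- **Disagreements:** The wrist camera placed the bar about 2 mm from where the fixed cameras did, which is within the stated calibration. No check failed.

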